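# Lock the cup-shelf foot with the hex key

## Robot

A 6-joint arm with a two-finger parallel gripper is mounted at the origin on a cart in front of the work surface, level with it; the furniture and walls round the work are solid. World frame = base frame: x ahead of the robot, y to its left, z up, the work surface at z = 0. Lengths are in mm, angles in rad, forces in N, time in s.
With the tool pointing down it reaches from about 300 to 1000 mm from the base axis. Payload 5.1 kg.
Tool frame: the origin (TCP) lies where the fingers leave the gripper's body, on its centre line; the fingertips stand 78 mm ahead of it and the grasp point (between the pads) lies 59 mm ahead of it; z points along the fingers, y is the direction in which the jaws open and shut (so a half turn about z gives the same grasp; the last joint's range is limited). The gripper opens to 95 mm and grips with 3 to 60 N. Pads are 20 mm wide; open, the fingers measure 119 mm over their backs; the gripper's body (75 mm by 180 mm) begins 59 mm behind the grasp point.
Start: joints at [-1.308, 0.124, 1.65, -0, 1.367, -0.083], TCP at [220.285, -611.523, 292.256] pointing down, gripper open.
Joint ranges: [-2.61, 2.61], [-1.02, 2.33], [0.03, 2.71], [-1.35, 4.49], [0.32, 2.68], [-2.91, 2.91]. Speed limits (rad/s): [2.57, 2.57, 3.14, 3.14, 3.14, 3.14].

## Interface

Orientations are given as a unit quaternion [w, x, y, z].
In Python, from plant import sensors, read_camera, robot gives the robot as it stands.
- The arm moves only by the tool jog_arm, never from a script. Its argument "targets" is a list of rows, each an object with "xyz": the shift along the tool's x, y, z in cm, a list of three; "twist": the turn about the tool's z in rad; "hand": the opening in per cent of the stroke, from 0 (shut) to 100 (fully open). In form: [{"xyz": [tx, ty, tz], "twist": twist, "hand": hand}, ...]. A call has exactly 5 rows; each row is the pose to reach, as a shift and turn from the pose measured when the call began, along the tool's axes at that moment; what a row does not reach only later rows make up. A row lasts 1/8 s, in which the tool goes at most 62.5 mm and 10.7 degrees, less where a joint would pass 70% of its speed; a pose out of reach is approached as far as the arm can. A call with a gripper value outside its range is refused whole. The fingers move at their own pace and stop on an object; "force" is the grip in N (left out, the last holds). Time passes only in rows, so rows that repeat a pose let the fingers close, or fill a call up. It gives the time, the measured TCP pose, the force and the opening at its end, in the units of the state.
- sensors.sense(): the state, without advancing time (a new reading comes with each control period).
- read_camera(name): name is "side" or "top" or "wrist"; returns a dict with "frame" (420x560x3 uint8, red, green, blue), "mtx" (3x3 intrinsics, pixels), "rvec" (rotation vector, rad) and "tvec" (3), from world to camera coordinates, as OpenCV has them; the wrist camera has in their place "T_tool_cam" (4x4, takes a point from camera to tool coordinates, whose origin is the TCP and whose axes are the flange's). Camera axes: x right, y down, z forward; pixel columns grow to the right and rows downward; lengths in mm; the calibration is good to about 2 mm. The wrist camera is an equidistant fisheye: a pixel r from the principal point sees the ray r / f radians off the axis. A picture is of the moment at which its call begins: read the wrist's pose just before it. There is no depth.
- robot.hand_in(): hands the job in, once; it reports no verdict.
The state is a dict: "clock": time; "joint_positions": joint angles; "joint_vel": joint speeds; "joint_efforts": joint torques, N m; "tcp_pos": TCP position; "ee_rot": TCP orientation; "ft_force": force on the tool from outside, world axes, zero at the start; "ft_torque": the same for the moment, N m; "gripper_width": finger opening in mm.
Only numpy, scipy, OpenCV 4.12 (cv2) and the standard library are available. Lean on these libraries where they do the work, as an engineer would, in place of code of your own. Each camera call takes 0.05 s, during which the arm holds its last target.

## Task

We are putting up the cup shelf: of its two feet on the worktop, the one with the capped socket is already locked down. Take the hex key out of its wooden stand, seat it fully in the open hexagonal socket of the other foot and turn it clockwise (seen from above) until the foot's pointer points at that foot's post sleeve and it stops. Leave the key standing in the socket and let go.

Things in the scene. Friction and masses are not known exactly. Their poses are not given: they have to be found in the camera images.
- key_grip (a point): Centre of the hex key's dark wooden bar handle: 70 mm along x, 16 along y (grasp across it), 40 along z (up). Below it: stem, 52 mm flange (underside 50 mm below this point), steel hexagonal plug 30 mm long, tapering from 34 to 20 mm across flats, a corner along x. 0.2-0.4 kg. Stands loosely in a wooden ring 72 mm wide, 34 high; lift 30 mm straight up to clear it.
- socket (a point): Centre of the open socket's mouth, in the top of a steel disc (80 mm wide, top 38 mm above the worktop). Tapered dark hexagon, 36 mm across flats at the mouth, 21 at 32 mm depth: it centres the key. Seated, the key's flange rests on the disc, with 8 deg of play either way. z up; x runs along the disc's dark pointer and a corner: the bar goes along x or any 60 deg from it.
- open_foot: Fixed aluminium foot, plate 165 x 110 x 6 mm, that holds the disc; origin on the worktop, on the disc's axis; z up, x towards its post sleeve (steel tube 34 mm wide, 46 mm high, 85 mm from the axis). The pointer on the disc stands 4 mm proud, 31 to 51 mm from the axis. The twin foot has a white domed cap on its socket.
- lock (a joint): Angle of the steel disc in rad; grows as it turns clockwise seen from above. 1.571 = locked, at its stop, with the pointer towards the sleeve. Starts between 0.25 and 0.6; stays where it is left (friction about 0.05 N m).
Not all that is in view belongs to the job. Leave any pink look-alike of the part that bears key_grip alone.

How it is judged:
By the outcome, as a careful person would: the job done as asked, in the order asked, and still so for the second after the job is handed in, with the robot touching nothing.
It also fails if it takes over 48 s, if anything falls off the work surface, if the arm or the gripper's body presses on something with over 40 N, if the wrist force passes 120 N, or if a joint passes its speed limit or range.

## Working session

There is one attempt and no reset: what is moved stays moved. The work goes in short steps, Python scripts to look and compute and a tool call to move; the robot and the scene stay as the last step left them, time stands still between calls to the robot, and variables do not carry over. Pictures are saved under pics/ and viewed, and the job is handed in when it is done.

Besides the shell and the picture viewer there is one more tool, called after "Request:" by a JSON object that holds its "fn" and its "kwargs", one argument or row to a line. jog_arm: Moves the arm, as the interface text tells. Its arguments: {"type":"object","properties":{"targets":{"type":"array"},"force":{"type":"number"}},"required":["targets"]}

```bash
mkdir -p pics; ls; cat > h.py <<'E'
import numpy as np, cv2
from plant import sensors, read_camera, robot
from scipy.spatial.transform import Rotation as R
def snap(n,f):
    s=sensors.sense(); d=read_camera(n); cv2.imwrite(f'pics/{f}.png',d['frame'][:,:,::-1]); 
    d['s']=s; np.save(f'pics/{f}.npy',d,allow_pickle=True); return d
def load(f): return np.load(f'pics/{f}.npy',allow_pickle=True).item()
def ray(d,u,v):
    K=d['mtx']
    if 'rvec' in d and d.get('rvec') is not None:
        Rm=cv2.Rodrigues(np.array(d['rvec'],float))[0]; t=np.array(d['tvec'],float).ravel()
        r=Rm.T@np.linalg.inv(K)@[u,v,1]; return -Rm.T@t, r
    T=np.array(d['T_tool_cam']); s=d['s']; q=s['ee_rot']; Rt=R.from_quat([q[1],q[2],q[3],q[0]]).as_matrix()
    x=(u-K[0][2])/K[0][0]; y=(v-K[1][2])/K[1][1]; th=np.hypot(x,y); k=np.sin(th)/th if th>1e-9 else 1
    c=np.array([x*k,y*k,np.cos(th)])
    return Rt@T[:3,3]+np.array(s['tcp_pos']), Rt@T[:3,:3]@c
def atz(d,u,v,z):
    o,r=ray(d,u,v); return o+r*(z-o[2])/r[2]
def proj(d,P):
    K=d['mtx']
    if d.get('rvec') is not None:
        return cv2.projectPoints(np.array([P],float),np.array(d['rvec'],float),np.array(d['tvec'],float),np.array(K,float),None)[0].ravel()
    T=np.array(d['T_tool_cam']); s=d['s']; q=s['ee_rot']; Rt=R.from_quat([q[1],q[2],q[3],q[0]]).as_matrix()
    p=T[:3,:3].T@(Rt.T@(np.array(P)-s['tcp_pos'])-T[:3,3]); th=np.arctan2(np.hypot(p[0],p[1]),p[2]); n=np.hypot(p[0],p[1])
    return np.array([K[0][2]+K[0][0]*th*p[0]/n,K[1][2]+K[1][1]*th*p[1]/n])
E
python3 - <<'E'
from h import *
for n in ['side','top','wrist']: d=snap(n,n+'0')
print(d['s'],d['mtx'],d['T_tool_cam'])
E
```

```text
pics
{'clock': 0.1, 'joint_positions': array([-1.30760995e+00,  1.24440412e-01,  1.65152836e+00, -1.13872794e-05,
        1.36748791e+00, -8.26000917e-02]), 'joint_vel': array([ 1.37281473e-03, -2.04689651e-03, -3.53450615e-03,  1.02249629e-05,
        1.21372966e-04, -6.48215339e-04]), 'joint_efforts': array([ 1.36701856e-03, -4.18878222e+01, -3.61097217e+01,  7.77000608e-02,
        4.61259834e-02, -8.31721354e-05]), 'tcp_pos': array([ 220.16669795, -611.11913737,  291.1148563 ]), 'ee_rot': array([-9.27713556e-04,  9.85090532e-01,  1.72034227e-01, -8.95926656e-05]), 'ft_force': array([-0.24731269,  0.20116676, -0.36680674]), 'ft_torque': array([0.01179429, 0.01498991, 0.03913343]), 'gripper_width': 95.08329365117385} [[325.1922621    0.         275.05314261]
 [  0.         325.1922621  205.71278889]
 [  0.           0.           1.        ]] [[ 1.26358405e-04 -9.69467542e-01 -2.45219635e-01  6.88130081e+01]
 [ 9.99999802e-01 -2.87412410e-05  6.28914077e-04 -7.03915605e-02]
 [-6.16759701e-04 -2.45219666e-01  9.69467346e-01 -9.29097147e+01]
 [ 0.00000000e+00  0.00000000e+00  0.00000000e+00  1.00000000e+00]]
```

View pics/side0.png

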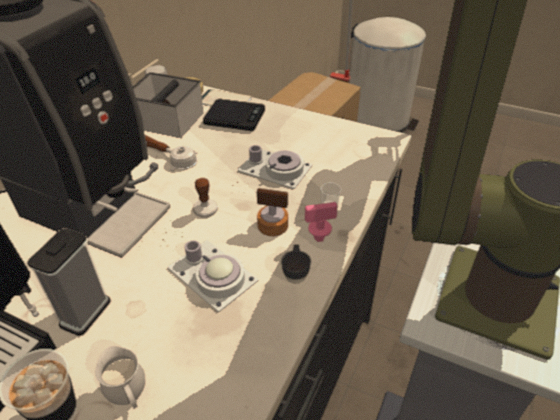

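View pics/top0.png

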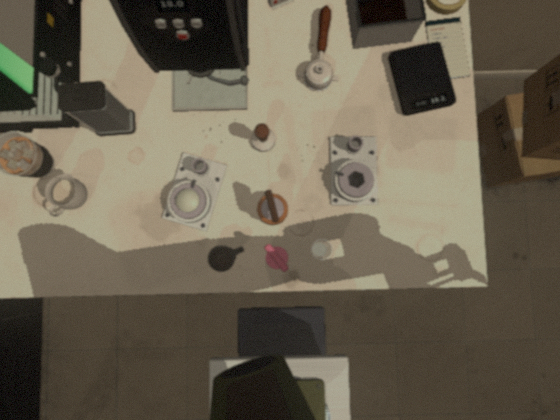

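View pics/wrist0.png

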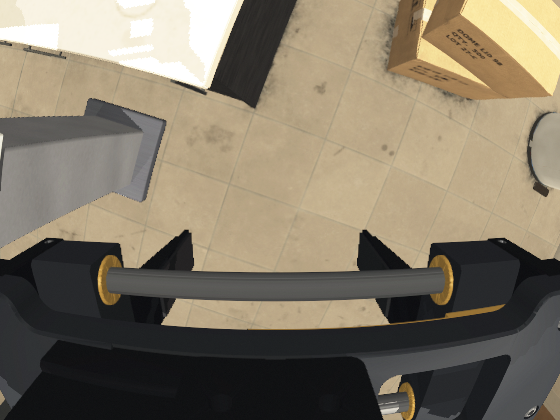

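The key (orange ring, dark bar) is at top (272,208) and side (272,212). The open foot's disc is at top (355,180), with its sleeve at (354,144). The capped twin is at (190,200), and the pink look-alike at (277,258). I'll zoom in on these.

```bash
python3 - <<'E'
from h import *
t=load('top0')['frame'][:,:,::-1]; s=load('side0')['frame'][:,:,::-1]
a=cv2.resize(t[130:215,320:390],None,fx=5.5,fy=5.5,interpolation=2); b=cv2.resize(t[180:265,240:310],None,fx=5.5,fy=5.5,interpolation=2)
cv2.imwrite('pics/tz.png',np.hstack([a,b]))
a=cv2.resize(s[140:195,230:320],None,fx=6,fy=6,interpolation=2);b=cv2.resize(s[180:245,250:340],None,fx=6,fy=6,interpolation=2)
cv2.imwrite('pics/sz.png',np.vstack([a,b[:,:]])[:600])
cv2.imwrite('pics/sz.png',cv2.resize(np.vstack([a,b]),None,fx=.8,fy=.8))
T=load('top0')
for n,u,v,z in [('key',272,208,90),('disc',355,180,38),('sleeve',354,144,46),('cap',190,200,50),('edge',487,288,0)]: print(n,atz(T,u,v,z))
E
```

```text
key [485.1272894    3.30106843  90.        ]
disc [ 550.79203849 -187.15607111   38.        ]
sleeve [ 632.96283386 -186.80510924   46.        ]
cap [512.11276861 189.14835193  50.        ]
edge [ 296.18519127 -489.70049638    0.        ]
```

View pics/tz.png

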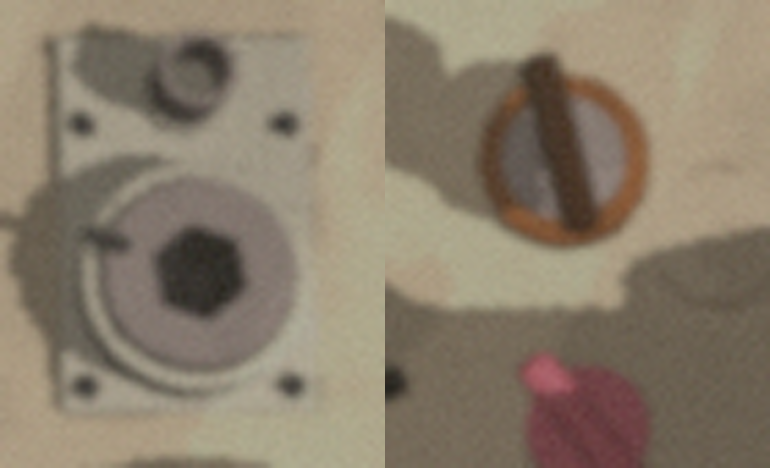

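View pics/sz.png

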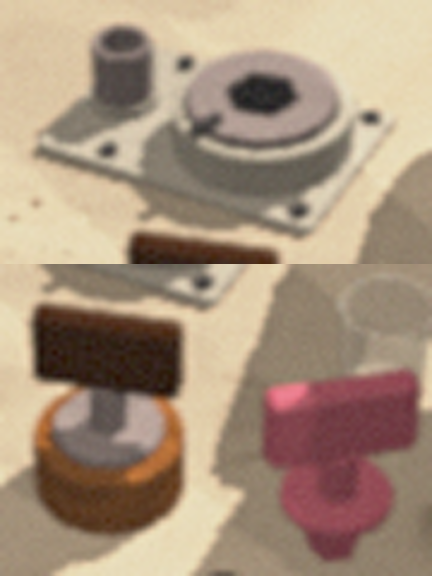

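```bash
cat >> h.py <<'E'
def rel(p,yawdeg=None):
    s=sensors.sense(); q=s['ee_rot']; Rt=R.from_quat([q[1],q[2],q[3],q[0]]).as_matrix()
    y=np.degrees(np.arctan2(Rt[1,0],Rt[0,0]))
    tw=0 if yawdeg is None else np.radians((y-yawdeg+180)%360-180)
    print('tcp',np.round(s['tcp_pos'],1),'yaw',round(y,2),'z',np.round(Rt[:,2],4),'F',np.round(s['ft_force'],1),'T',np.round(s['ft_torque'],2),'w',round(s['gripper_width'],1),'t',round(s['clock'],2),'j',np.round(s['joint_positions'],2))
    print('shift cm',np.round(Rt.T@(np.array(p)-s['tcp_pos'])/10,2),'twist',round(tw,3))
E
python3 -c "
from h import *
rel([550,-187,300],14)"
```

```text
tcp [ 220.2 -611.2  291.3] yaw 19.81 z [-4.0e-04  1.5e-03 -1.0e+00] F [-0.  -0.6  0.6] T [-0.    0.01 -0.03] w 94.8 t 0.15 j [-1.31  0.12  1.65  0.    1.37 -0.08]
shift cm [ 45.41 -28.73  -0.82] twist 0.101
```

Request:
{"fn": "jog_arm", "kwargs": {
  "targets": [
    {"xyz":[5,-3.2,-0.2],"twist":0.02,"hand":100},
    {"xyz":[10,-6.4,-0.4],"twist":0.04,"hand":100},
    {"xyz":[15,-9.5,-0.6],"twist":0.06,"hand":100},
    {"xyz":[20,-12.6,-0.8],"twist":0.08,"hand":100},
    {"xyz":[25,-15.8,-0.8],"twist":0.1,"hand":100}
  ]
}}

```text
clock: 0.78
tcp_pos: [402.7, -376.1, 299.6]
ee_rot: [-0.001, 0.993, 0.122, 0.0]
ft_force: [1.1, -0.5, -0.1]
gripper_width: 95.2
```

```bash
python3 -c "
from h import *
rel([550,-187,300],14)"
```

```text
tcp [ 402.7 -376.1  299.6] yaw 14.03 z [-2.0e-04  1.4e-03 -1.0e+00] F [ 1.1 -0.5 -0.1] T [-0.01  0.02  0.  ] w 95.2 t 0.78 j [-0.85 -0.1   1.86  0.    1.38  0.48]
shift cm [ 18.88 -14.78  -0.02] twist 0.0
```

Request:
{"fn": "jog_arm", "kwargs": {
  "targets": [
    {"xyz":[4.8,-3.8,0],"twist":0,"hand":100},
    {"xyz":[9.5,-7.5,0],"twist":0,"hand":100},
    {"xyz":[14.3,-11.2,0],"twist":0,"hand":100},
    {"xyz":[18.9,-14.8,0],"twist":0,"hand":100},
    {"xyz":[18.9,-14.8,0],"twist":0,"hand":100}
  ]
}}

```text
clock: 1.4
tcp_pos: [551.6, -183.7, 299.3]
ee_rot: [-0.001, 0.992, 0.125, -0.0]
ft_force: [0.3, -0.9, -0.5]
gripper_width: 95.3
```

```bash
python3 -c "
from h import *
snap('wrist','wsock')
rel([485,3,300],14)"
```

```text
tcp [ 550.7 -185.3  299.3] yaw 14.23 z [-0.0012  0.0015 -1.    ] F [-0.8 -0.4  0.4] T [-0.01  0.01 -0.04] w 95.2 t 1.45 j [-0.42 -0.03  1.8   0.    1.38  0.91]
shift cm [ -1.74 -19.86  -0.04] twist 0.004
```

View pics/wsock.png

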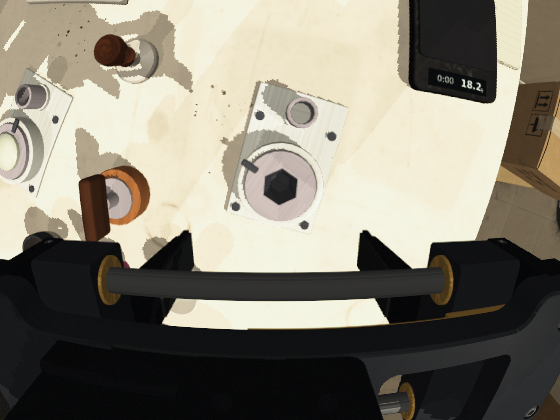

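```bash
python3 - <<'E'
from h import *
d=load('wsock');f=d['frame'][:,:,::-1]
cv2.imwrite('pics/wz.png',cv2.resize(f[75:240,220:355],None,fx=3.6,fy=3.6,interpolation=2))
E
```

```text
(no output)
```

View pics/wz.png

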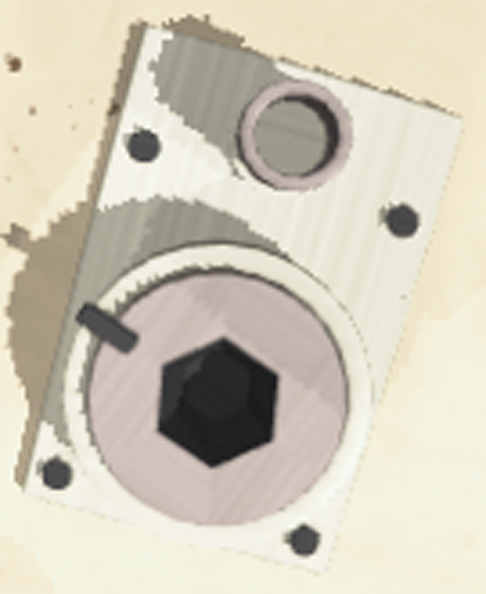

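```bash
python3 - <<'E'
from h import *
d=load('wsock')
P=lambda x,y,z: atz(d,220+x/3.6,75+y/3.6,z)
an=lambda v: np.degrees(np.arctan2(v[1],v[0]))
hx=[P(*c,38) for c in [(222,337),(279,373),(272,438),(213,468),(158,433),(163,372)]]
c=np.mean(hx,0); print('hex c',c,[np.round((np.linalg.norm(h-c),an(h-c)),1) for h in hx])
e=[P(*q,38) for q in [(219,270),(219,526),(90,398),(348,398)]];print('disc',np.mean(e,0),np.linalg.norm(e[0]-e[1]),np.linalg.norm(e[2]-e[3]))
s=P(295,135,46);print('sleeve',s,np.linalg.norm((s-c)[:2]),an(s-c))
sc=[P(*q,6) for q in [(144,146),(402,221),(57,474),(303,540)]]
print('plate',an(sc[0]-sc[2]),an(sc[1]-sc[3]),an(sc[0]-sc[1])-90,an(sc[2]-sc[3])-90)
a,b=P(82,316,42),P(134,344,42);print('ptr',an(a-b),an((a+b)/2-c),np.linalg.norm((a-c)[:2]),np.linalg.norm((b-c)[:2]))
# compare top cam
t=load('top0');print('top cam proj of c',proj(t,c), proj(load('side0'),c), 'expected top zoom', 320+200/5.5,130+271/5.5)
E
```

```text
hex c [ 553.4323954  -188.97877992   38.        ] [array([20.8, 11.1]), array([ 21.1, -48.3]), array([  20. , -108.2]), array([  20.4, -169.7]), array([ 20.7, 130.8]), array([19.6, 73.8])]
disc [ 554.93748409 -189.00203054   38.        ] 80.56061680096998 79.72279380987634
sleeve [ 638.47619818 -190.21481131   46.        ] 85.0527845842138 -0.8326814437258374
plate -1.1674302914607149 -1.4185891833646131 -1.3936115742039448 -1.2136506090152608
ptr 75.46118150486535 69.08348599656813 49.60148206244165 31.858937627293162
top cam proj of c [355.7494574  178.84364958] [283.56855116 158.43758691] expected top zoom 356.3636363636364 179.27272727272728
```

Request:
{"fn": "jog_arm", "kwargs": {
  "targets": [
    {"xyz":[-0.4,-5,0],"twist":0,"hand":100},
    {"xyz":[-0.8,-10,0],"twist":0,"hand":100},
    {"xyz":[-1.3,-15,0],"twist":0,"hand":100},
    {"xyz":[-1.7,-19.9,0],"twist":0,"hand":100},
    {"xyz":[-1.7,-19.9,0],"twist":0,"hand":100}
  ]
}}

```text
clock: 2.08
tcp_pos: [484.1, 4.3, 299.5]
ee_rot: [-0.001, 0.992, 0.125, -0.0]
ft_force: [0.4, -1.4, -0.0]
gripper_width: 94.9
```

```bash
python3 -c "
from h import *
d=snap('wrist','wkey')
rel([485,3,300],14)
f=d['frame'][:,:,::-1]
cv2.imwrite('pics/wkz.png',cv2.resize(f[60:270,200:360],None,fx=2.8,fy=2.8,interpolation=2))
"
```

```text
tcp [484.8   3.2 299.7] yaw 14.27 z [-8.e-04  7.e-04 -1.e+00] F [-0.3 -0.9 -0.3] T [-0.05  0.02  0.03] w 95.2 t 2.12 j [-0.1  -0.26  2.    0.    1.4   1.22]
shift cm [ 0.02  0.03 -0.03] twist 0.005
```

View pics/wkz.png

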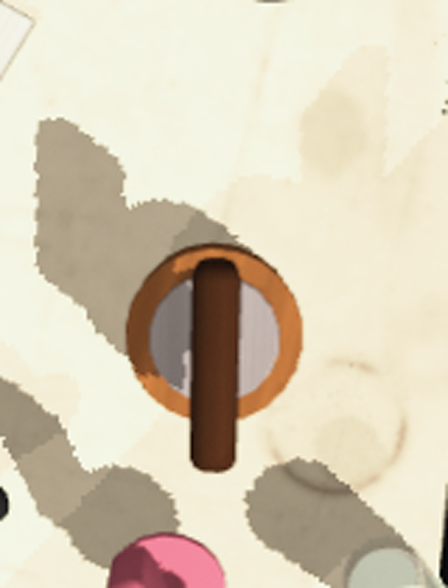

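```bash
python3 - <<'E'
from h import *
d=load('wkey')
P=lambda x,y,z: atz(d,200+x/2.8,60+y/2.8,z)
an=lambda v: np.degrees(np.arctan2(v[1],v[0]))
e=[P(*q,34) for q in [(214,243),(214,420),(126,332),(302,332)]];print('ring',np.mean(e,0),np.linalg.norm(e[0]-e[1]),np.linalg.norm(e[2]-e[3]))
for zt in (100,104,108):
    a,b=P(216,260,zt),P(214,470,zt);print(zt,(a+b)/2,np.linalg.norm(a-b),an(a-b),np.linalg.norm(P(193,360,zt)-P(239,360,zt)))
t=load('side0')
# side view bar corners
for z in(60,84,104): 
  for sx in(-35,35): print(z,sx,proj(t,np.array([485+sx*.97,3+sx*.245,z])))
E
```

```text
ring [493.25893222   5.36836671  34.        ] 71.83194488513733 70.36384624363656
100 [492.63819734   5.09254871 100.        ] 70.59712629706216 13.89009366024143 15.056030518077783
104 [493.43504791   5.31477117 104.        ] 69.63137338949791 13.890093660241437 14.850067385980513
108 [494.23189848   5.53699363 108.        ] 68.66562048193366 13.890093660241444 14.644104253883244
60 -35 [289.82447393 207.41794215]
60 35 [258.86054111 203.35016035]
84 -35 [289.8911623 199.2191464]
84 35 [258.47276754 195.17912162]
104 -35 [289.94826393 192.19896335]
104 35 [258.14083397 188.18472505]
```

```bash
python3 -c "
from h import *
s=load('side0')
for z in(64,104): 
  for sx in(-35,35): print(z,sx,proj(s,np.array([493.3+sx*.97,5.3+sx*.24,z])))
rel([493.3,5.3,143],13.9)
"
```

```text
64 -35 [285.9325606 205.6710753]
64 35 [255.04131342 201.52163404]
104 -35 [285.94780092 191.80721622]
104 35 [254.2935745  187.70763818]
tcp [484.8   3.2 299.7] yaw 14.27 z [-8.e-04  7.e-04 -1.e+00] F [-0.3 -0.9 -0.3] T [-0.05  0.02  0.03] w 95.2 t 2.12 j [-0.1  -0.26  2.    0.    1.4   1.22]
shift cm [ 0.89  0.02 15.67] twist 0.006
```

Request:
{"fn": "jog_arm", "kwargs": {
  "targets": [
    {"xyz":[0.9,0,4],"twist":0.006,"hand":100},
    {"xyz":[0.9,0,9],"twist":0.006,"hand":100},
    {"xyz":[0.9,0,13],"twist":0.006,"hand":100},
    {"xyz":[0.9,0,15.7],"twist":0.006,"hand":100},
    {"xyz":[0.9,0,15.7],"twist":0.006,"hand":100}
  ]
}}

```text
clock: 2.75
tcp_pos: [491.9, 3.9, 139.9]
ee_rot: [-0.001, 0.993, 0.12, -0.003]
ft_force: [0.5, 0.7, -0.3]
gripper_width: 94.6
```

```bash
python3 -c "
from h import *
d=snap('wrist','wg')
rel([493.3,5.3,143],13.9)
"
```

```text
tcp [493.2   4.  142. ] yaw 13.79 z [-2.9e-03  5.0e-04 -1.0e+00] F [ 0.8 -0.2  1.3] T [0.02 0.01 0.01] w 95.0 t 2.8 j [-0.1  -0.08  2.12  0.    1.1   1.23]
shift cm [ 0.04 -0.12 -0.1 ] twist -0.002
```

View pics/wg.png

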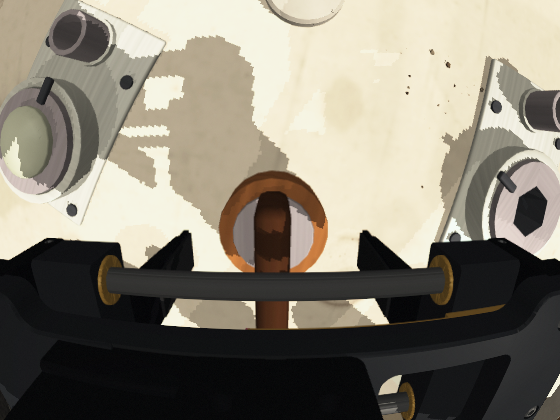

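The bar (around u=272, v=190–330) sits between the fingers and is nearly centred and parallel. Next I'll close on it.

Request:
{"fn": "jog_arm", "kwargs": {
  "targets": [
    {"xyz":[0,-0.1,0],"twist":0,"hand":0},
    {"xyz":[0,-0.1,0],"twist":0,"hand":0},
    {"xyz":[0,-0.1,0],"twist":0,"hand":0},
    {"xyz":[0,-0.1,0],"twist":0,"hand":0},
    {"xyz":[0,-0.1,0],"twist":0,"hand":0}
  ],
  "force": 40
}}

```text
clock: 3.42
tcp_pos: [492.9, 5.1, 142.1]
ee_rot: [-0.0, 0.993, 0.12, -0.001]
ft_force: [-0.5, -0.3, 0.0]
gripper_width: 50.6
```

```bash
python3 -c "
from h import *
rel([493.3,5.3,203],13.9)
"
```

```text
tcp [492.9   5.1 142.1] yaw 13.81 z [-2.7e-03  6.0e-04 -1.0e+00] F [-0.5 -0.3  0. ] T [ 0.   -0.03  0.02] w 50.6 t 3.42 j [-0.1  -0.08  2.12  0.    1.1   1.23]
shift cm [ 0.02 -0.02 -6.09] twist -0.002
```

Request:
{"fn": "jog_arm", "kwargs": {
  "targets": [
    {"xyz":[0,0,0],"twist":0,"hand":0},
    {"xyz":[0,0,0],"twist":0,"hand":0},
    {"xyz":[0,0,0],"twist":0,"hand":0},
    {"xyz":[0,0,0],"twist":0,"hand":0},
    {"xyz":[0,0,0],"twist":0,"hand":0}
  ],
  "force": 40
}}

```text
clock: 4.05
tcp_pos: [492.9, 5.2, 142.1]
ee_rot: [-0.001, 0.993, 0.12, -0.001]
ft_force: [-1.3, 1.1, 0.3]
gripper_width: 16.3
```

Request:
{"fn": "jog_arm", "kwargs": {
  "targets": [
    {"xyz":[0,0,0],"twist":0,"hand":0},
    {"xyz":[0,0,-1],"twist":0,"hand":0},
    {"xyz":[0,0,-2.5],"twist":0,"hand":0},
    {"xyz":[0,0,-5],"twist":0,"hand":0},
    {"xyz":[0,0,-7],"twist":0,"hand":0}
  ],
  "force": 40
}}

```text
clock: 4.68
tcp_pos: [493.3, 5.1, 214.0]
ee_rot: [-0.0, 0.993, 0.12, -0.001]
ft_force: [0.7, 0.5, -3.7]
gripper_width: 16.0
```

```bash
python3 -c "
from h import *
snap('wrist','wl');snap('side','sl')
rel([553.5,-189,187],11.6)
"
```

```text
tcp [494.8   5.  215.8] yaw 13.81 z [ 3.8e-03  1.0e-04 -1.0e+00] F [ 0.2 -0.3 -3.4] T [ 0.   -0.1  -0.01] w 15.8 t 4.78 j [-0.1  -0.17  2.07  0.    1.24  1.23]
shift cm [ 1.06 20.24  2.9 ] twist 0.039
```

View pics/wl.png

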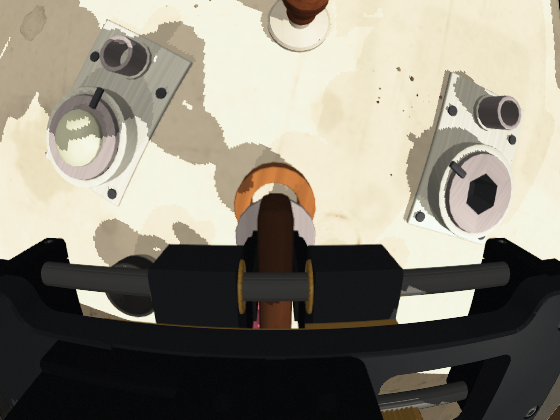

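View pics/sl.png

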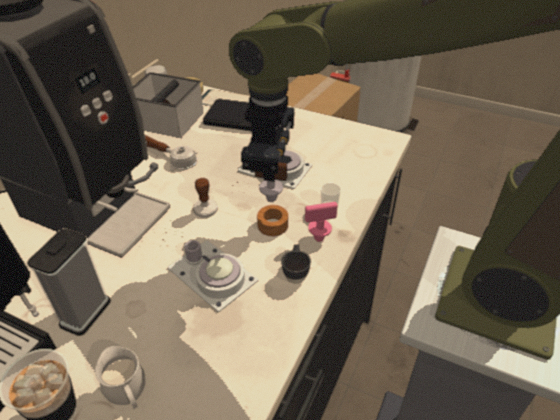

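Request:
{"fn": "jog_arm", "kwargs": {
  "targets": [
    {"xyz":[0.3,5,0],"twist":0.01,"hand":0},
    {"xyz":[0.6,10,0],"twist":0.02,"hand":0},
    {"xyz":[0.8,15,0],"twist":0.03,"hand":0},
    {"xyz":[1.0,19,0],"twist":0.04,"hand":0},
    {"xyz":[1.1,20.2,0],"twist":0.04,"hand":0}
  ]
}}

```text
clock: 5.4
tcp_pos: [553.6, -190.6, 215.2]
ee_rot: [-0.0, 0.995, 0.099, 0.001]
ft_force: [0.1, 0.4, -3.5]
gripper_width: 15.6
```

```bash
python3 -c "
from h import *
snap('wrist','wa')
d=snap('side','sa')
cv2.imwrite('pics/saz.png',cv2.resize(d['frame'][80:210,220:340,::-1],None,fx=4,fy=4,interpolation=2))
rel([553.5,-189,187],11.6)
"
```

```text
tcp [ 553.5 -189.3  215.3] yaw 11.43 z [ 2.6e-03  8.0e-04 -1.0e+00] F [-0.7  0.3 -3.6] T [ 0.06 -0.    0.01] w 15.8 t 5.5 j [-0.42  0.04  1.87  0.    1.23  0.95]
shift cm [ 0.   -0.02  2.83] twist -0.003
```

View pics/wa.png

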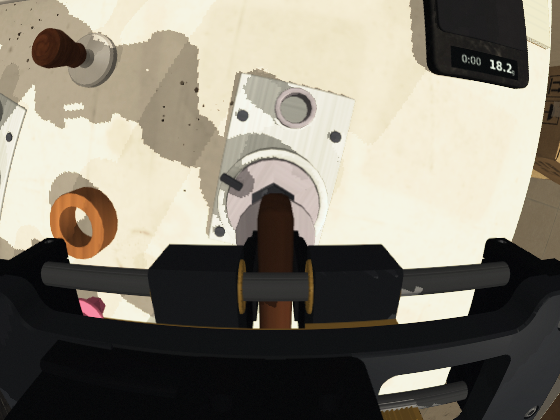

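View pics/saz.png

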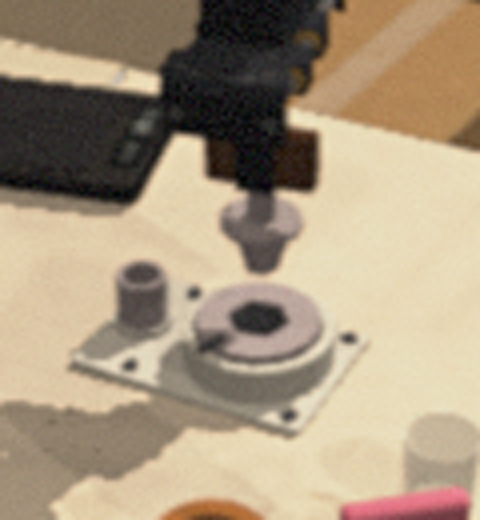

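The plug hangs upright over the socket, with its corner lined up. Now I'll lower it.

Request:
{"fn": "jog_arm", "kwargs": {
  "targets": [
    {"xyz":[0,0,2],"twist":0,"hand":0},
    {"xyz":[0,0,4],"twist":0,"hand":0},
    {"xyz":[0,0,5.2],"twist":0,"hand":0},
    {"xyz":[0,0,6],"twist":0,"hand":0},
    {"xyz":[0,0,6.2],"twist":0,"hand":0}
  ]
}}

```text
clock: 6.12
tcp_pos: [553.4, -188.9, 152.5]
ee_rot: [-0.001, 0.995, 0.1, 0.001]
ft_force: [-0.2, -0.1, -3.5]
gripper_width: 16.0
```

```bash
python3 -c "
from h import *
rel([553.5,-189,146],11.6)
"
```

```text
tcp [ 553.4 -188.9  152.5] yaw 11.45 z [ 0.0017  0.0012 -1.    ] F [-0.2 -0.1 -3.5] T [ 0.01 -0.01  0.07] w 16.0 t 6.12 j [-0.42  0.11  1.91  0.    1.12  0.95]
shift cm [0.   0.01 0.65] twist -0.003
```

Request:
{"fn": "jog_arm", "kwargs": {
  "targets": [
    {"xyz":[0,0,0.2],"twist":0,"hand":0},
    {"xyz":[0,0,0.4],"twist":0,"hand":0},
    {"xyz":[0,0,0.5],"twist":0,"hand":0},
    {"xyz":[0,0,0.6],"twist":0,"hand":0},
    {"xyz":[0,0,0.6],"twist":0,"hand":0}
  ]
}}

```text
clock: 6.75
tcp_pos: [553.7, -188.9, 146.7]
ee_rot: [-0.0, 0.995, 0.1, 0.001]
ft_force: [1.2, 0.3, -4.0]
gripper_width: 16.0
```

```bash
python3 -c "
from h import *
rel([553.5,-189,145],11.6)
"
```

```text
tcp [ 553.7 -188.9  146.7] yaw 11.44 z [ 0.0025  0.0012 -1.    ] F [ 1.2  0.3 -4. ] T [ 0.1  -0.21 -0.03] w 16.0 t 6.75 j [-0.42  0.12  1.92  0.    1.11  0.95]
shift cm [-0.02  0.    0.17] twist -0.003
```

Request:
{"fn": "jog_arm", "kwargs": {
  "targets": [
    {"xyz":[0,0,0.05],"twist":0,"hand":0},
    {"xyz":[0,0,0.1],"twist":0,"hand":0},
    {"xyz":[0,0,0.15],"twist":0,"hand":0},
    {"xyz":[0,0,0.2],"twist":0,"hand":0},
    {"xyz":[0,0,0.2],"twist":0,"hand":0}
  ]
}}

```text
clock: 7.38
tcp_pos: [554.0, -189.0, 146.1]
ee_rot: [-0.0, 0.995, 0.1, 0.001]
ft_force: [-2.8, 1.6, 6.1]
gripper_width: 15.9
```

```bash
python3 -c "
from h import *
rel([553.5,-189,145],11.6)
d=snap('side','ss')
cv2.imwrite('pics/ssz.png',cv2.resize(d['frame'][80:210,220:340,::-1],None,fx=4,fy=4,interpolation=2))
"
```

```text
tcp [ 554.  -189.   146.1] yaw 11.44 z [ 0.0027  0.0011 -1.    ] F [-2.8  1.6  6.1] T [0.43 0.77 0.01] w 15.9 t 7.38 j [-0.42  0.12  1.92  0.    1.11  0.95]
shift cm [-0.05 -0.01  0.11] twist -0.003
```

View pics/ssz.png

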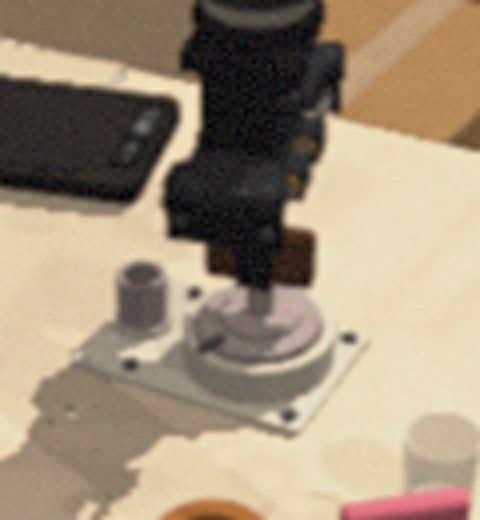

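Request:
{"fn": "jog_arm", "kwargs": {
  "targets": [
    {"xyz":[0,0,0.05],"twist":0.12,"hand":0},
    {"xyz":[0,0,0.05],"twist":0.24,"hand":0},
    {"xyz":[0,0,0.05],"twist":0.36,"hand":0},
    {"xyz":[0,0,0.05],"twist":0.48,"hand":0},
    {"xyz":[0,0,0.05],"twist":0.6,"hand":0}
  ]
}}

```text
clock: 8.05
tcp_pos: [554.5, -189.3, 146.2]
ee_rot: [-0.0, 0.98, -0.201, 0.002]
ft_force: [0.6, -0.0, 0.5]
gripper_width: 15.7
```

```bash
python3 -c "
from h import *
rel([553.7,-189,146],-61.2)
snap('wrist','wt')
"
```

```text
tcp [ 554.5 -189.3  146.2] yaw -23.14 z [ 0.0043  0.     -1.    ] F [ 0.6 -0.   0.5] T [ 0.17  0.03 -0.01] w 15.7 t 8.05 j [-0.42  0.12  1.92  0.    1.1   1.55]
shift cm [-0.09  0.01  0.02] twist 0.664
```

View pics/wt.png

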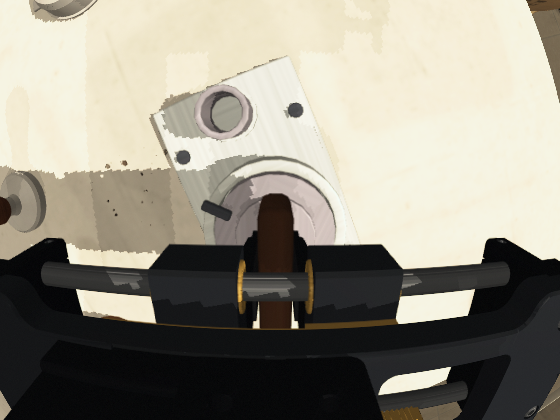

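The pointer at (216,210) is turning with the key, so I'll keep going.

Request:
{"fn": "jog_arm", "kwargs": {
  "targets": [
    {"xyz":[0,0,0.05],"twist":0.12,"hand":0},
    {"xyz":[0,0,0.05],"twist":0.24,"hand":0},
    {"xyz":[0,0,0.05],"twist":0.36,"hand":0},
    {"xyz":[0,0,0.05],"twist":0.48,"hand":0},
    {"xyz":[0,0,0.05],"twist":0.58,"hand":0}
  ]
}}

```text
clock: 8.72
tcp_pos: [554.2, -189.5, 146.2]
ee_rot: [-0.001, 0.881, -0.474, 0.002]
ft_force: [-2.1, -0.4, 2.4]
gripper_width: 15.8
```

Request:
{"fn": "jog_arm", "kwargs": {
  "targets": [
    {"xyz":[0,0,0.05],"twist":0.04,"hand":0},
    {"xyz":[0,0,0.05],"twist":0.07,"hand":0},
    {"xyz":[0,0,0.05],"twist":0.1,"hand":0},
    {"xyz":[0,0,0.05],"twist":0.12,"hand":0},
    {"xyz":[0,0,0.05],"twist":0.12,"hand":0}
  ]
}}

```text
clock: 9.35
tcp_pos: [554.2, -189.6, 146.1]
ee_rot: [-0.001, 0.85, -0.526, 0.001]
ft_force: [-2.1, 0.8, 4.6]
gripper_width: 15.7
```

```bash
python3 -c "
from h import *
rel([553.7,-189,146],-61.2)
snap('wrist','wt2')
"
```

```text
tcp [ 554.2 -189.6  146.1] yaw -63.48 z [ 2.8e-03 -5.0e-04 -1.0e+00] F [-2.1  0.8  4.6] T [0.47 0.9  0.03] w 15.7 t 9.35 j [-0.42  0.12  1.92  0.    1.11  2.26]
shift cm [-0.08  0.01  0.01] twist -0.04
```

View pics/wt2.png

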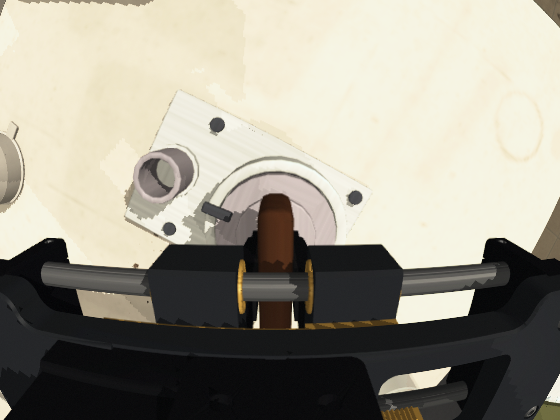

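```bash
python3 -c "
from h import *
d=load('wt2')
p=atz(d,217,211.5,42);s=atz(d,165,174,46);c=np.array([554.2,-189.3])
for q in(p,s): v=q[:2]-c; print(q,np.hypot(*v),np.degrees(np.arctan2(v[1],v[0])))
a,b=atz(d,204,206,42),atz(d,230,217,42);print(np.degrees(np.arctan2(*(a-b)[1::-1])))
"
```

```text
[ 594.27721366 -186.66180176   42.        ] 40.16395329905825 3.76622622179413
[ 633.94054399 -194.99133018   46.        ] 79.94338993514461 -4.08245488094332
3.0485118530511413
```

Request:
{"fn": "jog_arm", "kwargs": {
  "targets": [
    {"xyz":[0,0,0.05],"twist":0.03,"hand":0},
    {"xyz":[0,0,0.05],"twist":0.06,"hand":0},
    {"xyz":[0,0,0.05],"twist":0.08,"hand":0},
    {"xyz":[0,0,0.05],"twist":0.1,"hand":0},
    {"xyz":[0,0,0.05],"twist":0.1,"hand":0}
  ]
}}

```text
clock: 10.02
tcp_pos: [554.1, -189.6, 146.1]
ee_rot: [-0.001, 0.823, -0.568, 0.001]
ft_force: [-4.1, 1.3, 5.0]
gripper_width: 15.6
```

```bash
python3 -c "
from h import *
rel([553.7,-189,146],-69)
"
```

```text
tcp [ 554.1 -189.6  146.1] yaw -69.2 z [ 2.3e-03 -2.0e-04 -1.0e+00] F [-4.1  1.3  5. ] T [0.6  0.85 0.08] w 15.6 t 10.03 j [-0.42  0.12  1.92  0.    1.11  2.36]
shift cm [-0.07  0.02  0.01] twist -0.004
```

Request:
{"fn": "jog_arm", "kwargs": {
  "targets": [
    {"xyz":[0,0,0.05],"twist":0.01,"hand":0},
    {"xyz":[0,0,0.05],"twist":0.02,"hand":0},
    {"xyz":[0,0,0.05],"twist":0.03,"hand":0},
    {"xyz":[0,0,0.05],"twist":0.04,"hand":0},
    {"xyz":[0,0,0.05],"twist":0.04,"hand":0}
  ]
}}

```text
clock: 10.65
tcp_pos: [554.0, -189.4, 146.1]
ee_rot: [-0.001, 0.812, -0.584, 0.001]
ft_force: [-4.1, 1.7, 5.5]
gripper_width: 16.1
```

```bash
python3 -c "
from h import *
rel([553.7,-189,146],-69)
"
```

```text
tcp [ 554.  -189.4  146.1] yaw -71.47 z [ 1.6e-03  2.0e-04 -1.0e+00] F [-4.1  1.7  5.5] T [0.59 0.87 0.16] w 16.1 t 10.65 j [-0.42  0.12  1.92  0.    1.11  2.4 ]
shift cm [-0.05  0.01  0.01] twist -0.043
```

Request:
{"fn": "jog_arm", "kwargs": {
  "targets": [
    {"xyz":[0,0,0.05],"twist":0.01,"hand":0},
    {"xyz":[0,0,0.05],"twist":0.02,"hand":0},
    {"xyz":[0,0,0.05],"twist":0.03,"hand":0},
    {"xyz":[0,0,0.05],"twist":0.04,"hand":0},
    {"xyz":[0,0,0.05],"twist":0.04,"hand":0}
  ]
}}

```text
clock: 11.28
tcp_pos: [554.0, -189.4, 146.1]
ee_rot: [-0.0, 0.8, -0.6, 0.0]
ft_force: [-2.9, 2.7, 5.4]
gripper_width: 15.8
```

```bash
python3 -c "
from h import *
rel([553.7,-189,146],-69)
d=snap('wrist','wt3')
cv2.imwrite('pics/wt3z.png',cv2.resize(d['frame'][80:250,110:380,::-1],None,fx=2.9,fy=2.9,interpolation=2))
"
```

```text
tcp [ 554.  -189.4  146.1] yaw -73.67 z [ 1.1e-03 -1.0e-04 -1.0e+00] F [-2.9  2.7  5.4] T [0.59 0.79 0.51] w 15.8 t 11.28 j [-0.42  0.12  1.92  0.    1.11  2.44]
shift cm [-0.05  0.02  0.01] twist -0.082
```

View pics/wt3z.png

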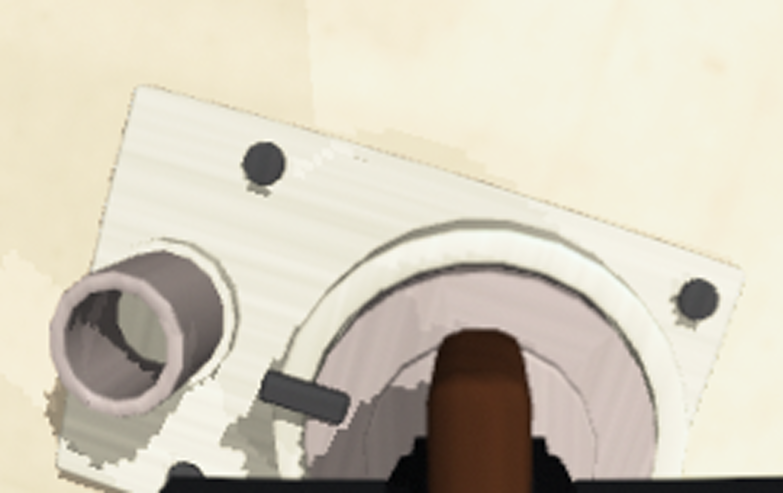

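Request:
{"fn": "jog_arm", "kwargs": {
  "targets": [
    {"xyz":[0,0,0.05],"twist":0.02,"hand":0},
    {"xyz":[0,0,0.05],"twist":0.04,"hand":0},
    {"xyz":[0,0,0.05],"twist":0.05,"hand":0},
    {"xyz":[0,0,0.05],"twist":0.05,"hand":0},
    {"xyz":[0,0,0.05],"twist":0.05,"hand":0}
  ]
}}

```text
clock: 11.95
tcp_pos: [554.0, -189.3, 146.2]
ee_rot: [0.0, 0.786, -0.618, 0.0]
ft_force: [-3.9, 2.1, 4.8]
gripper_width: 15.6
```

```bash
python3 -c "
from h import *
rel([553.7,-189,146],-73)
d=snap('wrist','wt4')
cv2.imwrite('pics/wt4z.png',cv2.resize(d['frame'][80:250,110:380,::-1],None,fx=2.9,fy=2.9,interpolation=2))
"
```

```text
tcp [ 554.  -189.3  146.2] yaw -76.35 z [ 5.e-04 -8.e-04 -1.e+00] F [-3.9  2.1  4.8] T [0.62 0.74 0.98] w 15.6 t 11.95 j [-0.42  0.12  1.92 -0.    1.11  2.48]
shift cm [-0.04  0.02  0.02] twist -0.058
```

View pics/wt4z.png

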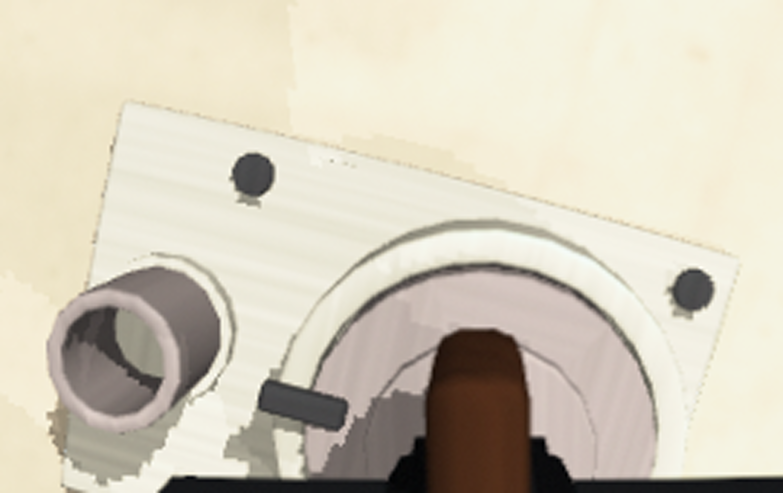

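```bash
python3 -c "
from h import *
d=load('wt4')
Q=lambda x,y,z: atz(d,110+x/2.9,80+y/2.9,z)
an=lambda v:np.degrees(np.arctan2(v[1],v[0]))
print('ptr',an(Q(266,380,42)-Q(347,403,42)),an(Q(262,410,42)-Q(340,430,42)))
print('ptr from c',an(Q(303,405,42)-np.array([554,-189.2,42])),'plate',an(Q(124,101,6)-Q(738,259,6)),an(Q(253,175,6)-Q(692,290,6)),'sleeve',Q(115,362,46),an(Q(115,362,46)-np.array([554,-189.2,46])))
"
```

```text
ptr -2.4417387194496136 -0.8191612305760663
ptr from c -0.5352573804329629 plate -1.2373209736398276 -1.172163139663065 sleeve [ 637.55107115 -190.12504065   46.        ] -0.6343277101547848
```

Request:
{"fn": "jog_arm", "kwargs": {
  "targets": [
    {"xyz":[0,0,0],"twist":-0.03,"hand":0},
    {"xyz":[0,0,0],"twist":-0.05,"hand":0},
    {"xyz":[0,0,0],"twist":-0.06,"hand":0},
    {"xyz":[0,0,0],"twist":-0.06,"hand":0},
    {"xyz":[0,0,0],"twist":-0.06,"hand":0}
  ]
}}

```text
clock: 12.62
tcp_pos: [554.0, -189.3, 146.2]
ee_rot: [0.0, 0.804, -0.594, 0.0]
ft_force: [-2.4, 1.5, 3.1]
gripper_width: 15.8
```

```bash
python3 -c "
from h import *
rel([553.7,-189,146],-73)
"
```

```text
tcp [ 554.  -189.3  146.2] yaw -72.92 z [ 6.e-04 -7.e-04 -1.e+00] F [-2.4  1.5  3.1] T [ 0.57  0.56 -0.01] w 15.8 t 12.62 j [-0.42  0.12  1.92 -0.    1.11  2.42]
shift cm [-0.04  0.02  0.02] twist 0.001
```

The pointer is at about −1°, which matches the foot axis at −1.2°. The stop torque reached 1 N m and is now relaxed to zero. I'll let go.

Request:
{"fn": "jog_arm", "kwargs": {
  "targets": [
    {"xyz":[0,0,0],"twist":0,"hand":30},
    {"xyz":[0,0,0],"twist":0,"hand":60},
    {"xyz":[0,0,0],"twist":0,"hand":60},
    {"xyz":[0,0,0],"twist":0,"hand":60},
    {"xyz":[0,0,0],"twist":0,"hand":60}
  ]
}}

```text
clock: 13.25
tcp_pos: [554.0, -189.3, 146.1]
ee_rot: [0.0, 0.804, -0.594, 0.0]
ft_force: [0.3, 0.3, -0.0]
gripper_width: 55.9
```

Request:
{"fn": "jog_arm", "kwargs": {
  "targets": [
    {"xyz":[0,0,-1],"twist":0,"hand":60},
    {"xyz":[0,0,-3],"twist":0,"hand":60},
    {"xyz":[0,0,-6],"twist":0,"hand":60},
    {"xyz":[0,0,-11],"twist":0,"hand":60},
    {"xyz":[0,0,-15],"twist":0,"hand":60}
  ]
}}

```text
clock: 13.88
tcp_pos: [554.3, -189.3, 300.3]
ee_rot: [-0.0, 0.804, -0.594, 0.002]
ft_force: [-0.7, -0.7, 0.3]
gripper_width: 57.3
```

```bash
python3 -c "
from h import *
rel([553.7,-189,146],-73)
d=snap('wrist','wf');e=snap('side','sf');t=snap('top','tf')
cv2.imwrite('pics/wfz.png',cv2.resize(d['frame'][60:270,140:400,::-1],None,fx=2.8,fy=2.8,interpolation=2))
cv2.imwrite('pics/sfz.png',cv2.resize(e['frame'][80:210,220:340,::-1],None,fx=4,fy=4,interpolation=2))
"
```

```text
tcp [ 554.3 -189.3  300.3] yaw -72.91 z [ 0.0039 -0.0023 -1.    ] F [-0.7 -0.7  0.3] T [ 0.1  -0.03  0.02] w 57.3 t 13.88 j [-0.42 -0.02  1.79 -0.    1.37  2.42]
shift cm [-0.1   0.09 15.43] twist 0.001
```

View pics/wfz.png

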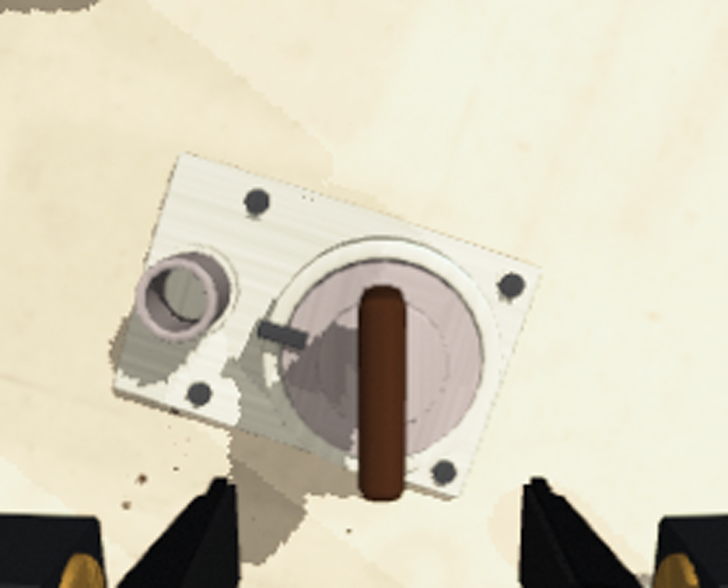

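View pics/sfz.png

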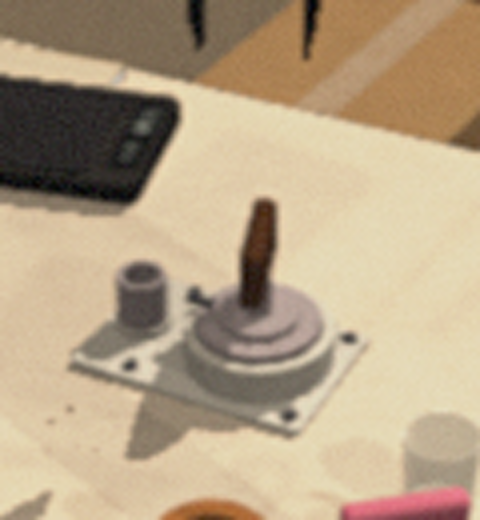

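```bash
python3 - <<'E'
from h import *
import time
d=snap('wrist','wf2'); f=d['frame'].astype(int)
rel([553.7,-189,146],-73)
an=lambda v:np.degrees(np.arctan2(v[1],v[0]))
def mask(cond,box,z):
    m=np.zeros(f.shape[:2],bool);x0,y0,x1,y1=box;m[y0:y1,x0:x1]=cond[y0:y1,x0:x1]
    n,l,st,ce=cv2.connectedComponentsWithStats(m.astype(np.uint8));i=1+np.argmax(st[1:,4])
    v,u=np.where(l==i);P=np.array([atz(d,a,b,z)[:2] for a,b in zip(u,v)])
    c=P.mean(0);w,V=np.linalg.eigh(np.cov((P-c).T));r=cv2.minAreaRect(P.astype(np.float32))
    return c,an(V[:,1]),np.sqrt(12*w),len(P),r
br=f.sum(2)
c0=np.array([554,-189.2])
p=mask(br<240,(228,168,252,190),42);print('ptr',p,an(p[0]-c0))
b=mask((f[:,:,0]-f[:,:,2]>18)&(br<280),(255,150,300,250),108);print('bar',b)
E
```

```text
tcp [ 554.3 -189.4  298.5] yaw -72.92 z [ 0.004  -0.0023 -1.    ] F [-0.1  1.  -0.5] T [ 0.11 -0.04 -0.02] w 57.0 t 14.07 j [-0.42 -0.02  1.79 -0.    1.37  2.42]
shift cm [-0.11  0.1  15.25] twist 0.001
ptr (array([ 594.86269739, -187.95337183]), np.float64(177.9646963491688), array([ 6.26693645, 19.23465815]), 97, ((594.9110717773438, -188.09304809570312), (6.393723487854004, 19.246252059936523), 88.22083282470703)) 1.7474222213266994
bar (array([ 554.95495148, -191.73186799]), np.float64(106.7047985206435), array([14.57838658, 69.96749668]), 1222, ((554.3767700195312, -191.07411193847656), (14.620028495788574, 71.00277709960938), 16.8859806060791))
```

```bash
python3 - <<'E'
from h import *
d=load('wf2'); s=load('sf')
def over(im,d,P,Q,sx,sy,k,off=(0,0),col=(0,0,255)):
    a=(np.array(proj(d,P))-[sx,sy]+.5)*k+off; b=(np.array(proj(d,Q))-[sx,sy]+.5)*k+off
    cv2.line(im,tuple(np.int32(a)),tuple(np.int32(b)),col,1,cv2.LINE_AA)
def wire(d,box,k,fn,dz,yaw,c=(554.,-189.2)):
    x0,y0,x1,y1=box; im=cv2.resize(np.ascontiguousarray(d['frame'][y0:y1,x0:x1,::-1]),None,fx=k,fy=k,interpolation=2)
    c=np.array(c); a=np.radians(yaw); e=np.array([np.cos(a),np.sin(a)]); n=np.array([-e[1],e[0]])
    B=[np.r_[c+i*35*e+j*8*n,88+dz+20*l] for l in(-1,1) for i,j in((-1,-1),(1,-1),(1,1),(-1,1))]
    for l in(0,4):
        for i in range(4): over(im,d,B[l+i],B[l+(i+1)%4],x0,y0,k)
    for i in range(4): over(im,d,B[i],B[i+4],x0,y0,k)
    def circ(r,z,col,cc=c):
        for t in range(48):
            p=[np.r_[cc+r*np.array([np.cos(q),np.sin(q)]),z] for q in (t*np.pi/24,(t+1)*np.pi/24)]; over(im,d,*p,x0,y0,k,col=col)
    circ(26,38+dz,(0,200,0)); circ(40,38,(255,0,0))
    f=np.radians(-1.2); circ(17,46,(255,0,255),c+85*np.array([np.cos(f),np.sin(f)]))
    over(im,d,np.r_[c,42],np.r_[c+85*np.array([np.cos(f),np.sin(f)]),42],x0,y0,k,col=(255,0,255))
    cv2.imwrite(fn,im)
wire(s,(240,115,320,195),7,'pics/ov_s.png',0,-73.3)
wire(d,(170,105,340,245),4.5,'pics/ov_w.png',0,-73.3)
E
```

```text
(no output)
```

View pics/ov_s.png

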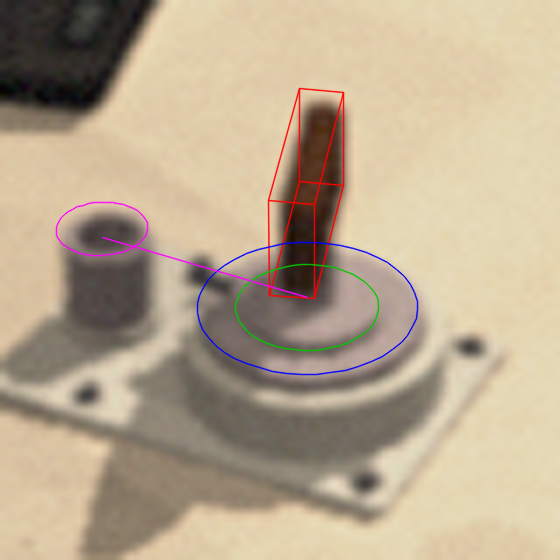

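View pics/ov_w.png

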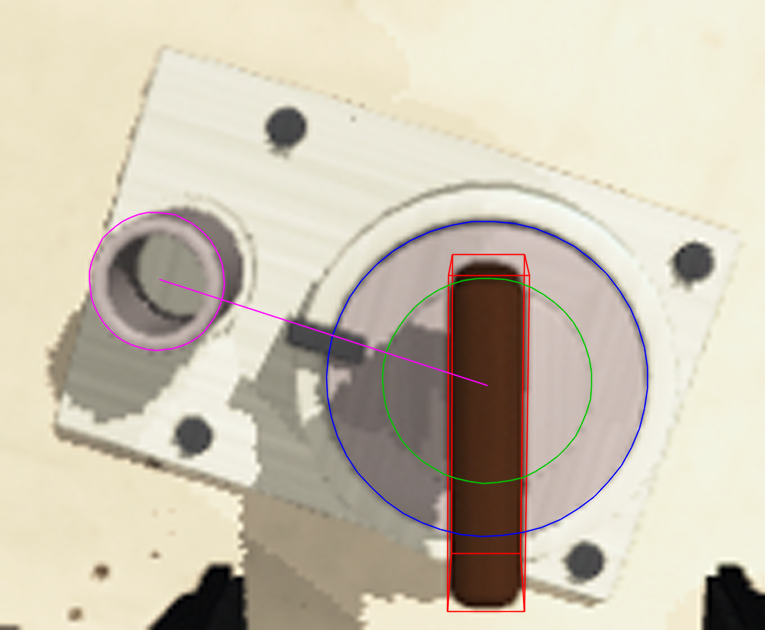

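Request:
{"fn": "jog_arm", "kwargs": {
  "targets": [
    {"xyz":[0,0,5],"twist":0,"hand":60},
    {"xyz":[0,0,10],"twist":0,"hand":60},
    {"xyz":[0,0,14],"twist":0,"hand":60},
    {"xyz":[0,0,15.2],"twist":0,"hand":60},
    {"xyz":[0,0,15.2],"twist":0,"hand":60}
  ]
}}

```text
clock: 14.7
tcp_pos: [554.4, -189.5, 145.5]
ee_rot: [-0.0, 0.804, -0.594, 0.001]
ft_force: [0.2, 0.5, 0.8]
gripper_width: 56.9
```

Request:
{"fn": "jog_arm", "kwargs": {
  "targets": [
    {"xyz":[0,0,0],"twist":0,"hand":0},
    {"xyz":[0,0,0],"twist":0,"hand":0},
    {"xyz":[0,0,0],"twist":0,"hand":0},
    {"xyz":[0,0,0],"twist":0,"hand":0},
    {"xyz":[0,0,0],"twist":0,"hand":0}
  ],
  "force": 40
}}

```text
clock: 15.32
tcp_pos: [554.1, -189.6, 145.8]
ee_rot: [0.0, 0.804, -0.594, 0.001]
ft_force: [-2.8, -1.3, 2.4]
gripper_width: 16.0
```

Request:
{"fn": "jog_arm", "kwargs": {
  "targets": [
    {"xyz":[0,0,0.1],"twist":-0.03,"hand":0},
    {"xyz":[0,0,0.1],"twist":-0.06,"hand":0},
    {"xyz":[0,0,0.1],"twist":-0.09,"hand":0},
    {"xyz":[0,0,0.2],"twist":-0.09,"hand":0},
    {"xyz":[0,0,0.2],"twist":-0.09,"hand":0}
  ]
}}

```text
clock: 15.95
tcp_pos: [554.4, -189.7, 145.7]
ee_rot: [0.0, 0.831, -0.557, 0.001]
ft_force: [-4.1, 1.1, 10.0]
gripper_width: 15.9
```

```bash
python3 -c "
from h import *
rel([553.7,-189,146],-73)
"
```

```text
tcp [ 554.4 -189.7  145.7] yaw -67.69 z [ 8.0e-04 -1.6e-03 -1.0e+00] F [-4.1  1.1 10. ] T [0.49 1.03 0.03] w 15.9 t 15.95 j [-0.42  0.12  1.92 -0.    1.11  2.33]
shift cm [-0.09  0.04 -0.03] twist 0.093
```

Request:
{"fn": "jog_arm", "kwargs": {
  "targets": [
    {"xyz":[0,0,0.05],"twist":0.02,"hand":0},
    {"xyz":[0,0,0.05],"twist":0.04,"hand":0},
    {"xyz":[0,0,0.05],"twist":0.05,"hand":0},
    {"xyz":[0,0,0.05],"twist":0.05,"hand":0},
    {"xyz":[0,0,0.05],"twist":0.05,"hand":0}
  ],
  "force": 60
}}

```text
clock: 16.58
tcp_pos: [554.4, -189.7, 145.8]
ee_rot: [0.001, 0.816, -0.578, 0.0]
ft_force: [-3.0, 0.4, 6.4]
gripper_width: 15.5
```

```bash
python3 -c "
from h import *
rel([553.7,-189,146],-73)
"
```

```text
tcp [ 554.4 -189.7  145.8] yaw -70.55 z [ 2.0e-04 -1.5e-03 -1.0e+00] F [-3.   0.4  6.4] T [0.33 0.71 0.03] w 15.5 t 16.57 j [-0.42  0.12  1.91 -0.    1.11  2.38]
shift cm [-0.09  0.04 -0.02] twist 0.043
```

Request:
{"fn": "jog_arm", "kwargs": {
  "targets": [
    {"xyz":[0,0,0.05],"twist":0.02,"hand":0},
    {"xyz":[0,0,0.05],"twist":0.04,"hand":0},
    {"xyz":[0,0,0.05],"twist":0.05,"hand":0},
    {"xyz":[0,0,0.05],"twist":0.05,"hand":0},
    {"xyz":[0,0,0.05],"twist":0.05,"hand":0}
  ]
}}

```text
clock: 17.2
tcp_pos: [554.3, -189.7, 145.8]
ee_rot: [0.001, 0.802, -0.598, 0.0]
ft_force: [-3.6, 1.3, 5.7]
gripper_width: 15.7
```

```bash
python3 -c "
from h import *
rel([553.7,-189,146],-73)
"
```

```text
tcp [ 554.3 -189.7  145.8] yaw -73.42 z [-4.0e-04 -1.3e-03 -1.0e+00] F [-3.6  1.3  5.7] T [ 0.3   0.64 -0.01] w 15.7 t 17.2 j [-0.42  0.12  1.91 -0.    1.11  2.43]
shift cm [-0.09  0.04 -0.02] twist -0.007
```

Request:
{"fn": "jog_arm", "kwargs": {
  "targets": [
    {"xyz":[0,0,0.05],"twist":0.02,"hand":0},
    {"xyz":[0,0,0.05],"twist":0.04,"hand":0},
    {"xyz":[0,0,0.05],"twist":0.07,"hand":0},
    {"xyz":[0,0,0.05],"twist":0.07,"hand":0},
    {"xyz":[0,0,0.05],"twist":0.07,"hand":0}
  ]
}}

```text
clock: 17.82
tcp_pos: [554.3, -189.7, 145.8]
ee_rot: [0.001, 0.781, -0.624, 0.0]
ft_force: [-3.4, 1.1, 6.4]
gripper_width: 15.7
```

```bash
python3 -c "
from h import *
rel([553.7,-189,146],-73)
"
```

```text
tcp [ 554.3 -189.7  145.8] yaw -77.23 z [-0.0011 -0.0021 -1.    ] F [-3.4  1.1  6.4] T [0.35 0.67 1.01] w 15.7 t 17.82 j [-0.42  0.12  1.91 -0.    1.11  2.5 ]
shift cm [-0.08  0.04 -0.02] twist -0.074
```

```bash
cat > m.py <<'E'
from h import *
an=lambda v:np.degrees(np.arctan2(v[1],v[0]))
def blob(d,u0,v0,z,thr=230,r=16):
    f=d['frame'].astype(int).sum(2); h,w=f.shape
    m=np.zeros(f.shape,np.uint8); y0,x0=max(0,int(v0)-r),max(0,int(u0)-r); m[y0:int(v0)+r,x0:int(u0)+r]=(f<thr)[y0:int(v0)+r,x0:int(u0)+r]
    n,l,st,ce=cv2.connectedComponentsWithStats(m); 
    i=1+np.argmin([np.hypot(*(c-[u0,v0]))-0.05*s[4] for c,s in zip(ce[1:],st[1:])])
    v,u=np.where(l==i); P=np.array([atz(d,a,b,z)[:2] for a,b in zip(u,v)]); c=P.mean(0); w,V=np.linalg.eigh(np.cov((P-c).T))
    a=an(V[:,1]); a=(a+90)%180-90; return c,a,np.sqrt(12*w),len(P)
def run(fn,guess_ang,c=(553.9,-189.1),thr=230):
    d=load(fn); f=np.radians(-1.2); e=np.array([np.cos(f),np.sin(f)]); n=np.array([-e[1],e[0]])
    g=np.radians(guess_ang); p=proj(d,np.r_[np.array(c)+41*np.array([np.cos(g),np.sin(g)]),42])
    b=blob(d,*p,42,thr); print(fn,'ptr c',np.round(b[0],1),'dir',round(b[1],2),'size',np.round(b[2],1),b[3],'radial',round(an(b[0]-c),2))
E
python3 - <<'E'
from m import *
snap('wrist','wt5')
for t in(200,240,280):
    run('wsock',71,thr=t); run('wt',37,thr=t); run('wt2',3.5,thr=t); run('wt4',0,thr=t); run('wf2',0,thr=t);run('wt5',0,thr=t)
E
```

```text
wsock ptr c [ 571.5 -150.7] dir 58.65 size [0.  3.8] 2 radial 65.44
wt ptr c [ 584.2 -161.5] dir 43.24 size [ 7.2 18.7] 322 radial 42.34
wt2 ptr c [ 594.3 -189.7] dir 13.75 size [1.  2.6] 6 radial -0.84
wt4 ptr c [ 593.5 -186.4] dir -1.1 size [0.6 4.3] 6 radial 3.93
wf2 ptr c [ 594.1 -185.2] dir nan size [nan nan] 1 radial 5.5
wt5 ptr c [ 596.8 -186.6] dir 13.24 size [0.  1.6] 2 radial 3.35
wsock ptr c [ 569.3 -149.4] dir 72.88 size [ 6.  18.2] 86 radial 68.8
wt ptr c [ 584.4 -161.6] dir 42.93 size [ 8.  18.7] 340 radial 42.05
wt2 ptr c [ 594.5 -186.4] dir 3.3 size [ 7.1 19.5] 323 radial 3.86
wt4 ptr c [ 594.7 -189.7] dir -0.88 size [ 7.3 19.2] 322 radial -0.81
wf2 ptr c [ 594.9 -188. ] dir -2.04 size [ 6.3 19.2] 97 radial 1.6
wt5 ptr c [ 594.8 -189.7] dir -1.92 size [ 7.4 18.8] 318 radial -0.89
wsock ptr c [ 568.9 -149.7] dir 69.72 size [ 6.7 18.4] 104 radial 69.15
wt ptr c [ 584.5 -161.7] dir 43.38 size [ 9.1 18.3] 361 radial 41.83
wt2 ptr c [ 594.4 -186.5] dir 3.7 size [ 8.3 19.5] 352 radial 3.68
wt4 ptr c [ 594.6 -189.7] dir -1.84 size [ 7.5 19.3] 334 radial -0.84
wf2 ptr c [ 594.7 -187.7] dir -1.55 size [ 7.1 19.1] 109 radial 1.98
wt5 ptr c [ 594.8 -189.7] dir -2.44 size [ 7.5 18.8] 323 radial -0.89m.py:8: RuntimeWarning: Degrees of freedom <= 0 for slice
  v,u=np.where(l==i); P=np.array([atz(d,a,b,z)[:2] for a,b in zip(u,v)]); c=P.mean(0); w,V=np.linalg.eigh(np.cov((P-c).T))
  c *= np.true_divide(1, fact)
  c *= np.true_divide(1, fact)
```

Request:
{"fn": "jog_arm", "kwargs": {
  "targets": [
    {"xyz":[0,0,0],"twist":-0.01,"hand":0},
    {"xyz":[0,0,0],"twist":-0.02,"hand":0},
    {"xyz":[0,0,0],"twist":-0.03,"hand":0},
    {"xyz":[0,0,0],"twist":-0.03,"hand":0},
    {"xyz":[0,0,0],"twist":-0.03,"hand":0}
  ]
}}

```text
clock: 18.5
tcp_pos: [554.3, -189.7, 145.8]
ee_rot: [0.001, 0.79, -0.613, 0.0]
ft_force: [-2.1, 0.0, 3.9]
gripper_width: 15.3
```

```bash
python3 - <<'E'
from m import *
rel([553.7,-189,146],-75)
snap('wrist','wu1')
for t in(240,280): run('wu1',0,thr=t)
E
```

```text
tcp [ 554.3 -189.7  145.8] yaw -75.55 z [-0.0011 -0.0018 -1.    ] F [-2.1  0.   3.9] T [0.35 0.45 0.03] w 15.3 t 18.5 j [-0.42  0.12  1.91 -0.    1.11  2.47]
shift cm [-0.08  0.04 -0.02] twist -0.01
wu1 ptr c [ 594.7 -189.7] dir -1.24 size [ 7.3 19.3] 325 radial -0.79
wu1 ptr c [ 594.6 -189.6] dir -1.99 size [ 7.4 19.4] 332 radial -0.75
```

Request:
{"fn": "jog_arm", "kwargs": {
  "targets": [
    {"xyz":[0,0,-0.02],"twist":0,"hand":0},
    {"xyz":[0,0,-0.02],"twist":0,"hand":20},
    {"xyz":[0,0,-0.02],"twist":0,"hand":40},
    {"xyz":[0,0,-0.02],"twist":0,"hand":60},
    {"xyz":[0,0,-0.02],"twist":0,"hand":60}
  ],
  "force": 20
}}

```text
clock: 19.18
tcp_pos: [554.3, -189.7, 145.9]
ee_rot: [0.001, 0.79, -0.612, 0.0]
ft_force: [0.3, -0.3, 1.5]
gripper_width: 43.9
```

```bash
python3 - <<'E'
from m import *
rel([553.7,-189,146],-75)
snap('wrist','wr1')
for t in(240,280): run('wr1',0,thr=t)
E
```

```text
tcp [ 554.3 -189.7  145.9] yaw -75.54 z [-0.001  -0.0018 -1.    ] F [ 0.3 -0.3  1.5] T [0.12 0.03 0.03] w 43.9 t 19.18 j [-0.42  0.12  1.91 -0.    1.11  2.47]
shift cm [-0.08  0.04 -0.01] twist -0.009
wr1 ptr c [ 594.7 -189.6] dir -0.9 size [ 7.3 19.2] 323 radial -0.74
wr1 ptr c [ 594.7 -189.6] dir -1.8 size [ 7.5 19.4] 332 radial -0.76
```

Request:
{"fn": "jog_arm", "kwargs": {
  "targets": [
    {"xyz":[0,0,-1],"twist":0,"hand":60},
    {"xyz":[0,0,-3],"twist":0,"hand":60},
    {"xyz":[0,0,-6],"twist":0,"hand":60},
    {"xyz":[0,0,-9],"twist":0,"hand":60},
    {"xyz":[0,0,-9],"twist":0,"hand":60}
  ]
}}

```text
clock: 19.85
tcp_pos: [556.3, -190.3, 241.2]
ee_rot: [-0.0, 0.79, -0.612, 0.004]
ft_force: [-0.1, 0.5, 0.4]
gripper_width: 56.9
```

```bash
python3 - <<'E'
from m import *
rel([553.7,-189,146],-75)
d=snap('wrist','wr2')
for t in(240,280): run('wr2',0,thr=t)
cv2.imwrite('pics/wr2z.png',cv2.resize(d['frame'][60:270,120:400,::-1],None,fx=2.8,fy=2.8,interpolation=2))
E
```

```text
tcp [ 556.3 -190.3  241.2] yaw -75.54 z [ 0.0069 -0.0053 -1.    ] F [-0.1  0.5  0.4] T [ 0.14 -0.05 -0.03] w 56.9 t 19.85 j [-0.42  0.02  1.85 -0.    1.27  2.47]
shift cm [-0.26  0.27  9.51] twist -0.009
wr2 ptr c [ 594.9 -189.3] dir -3.07 size [ 6.5 19.2] 141 radial -0.24
wr2 ptr c [ 594.8 -189.3] dir -2.26 size [ 7.1 19.2] 155 radial -0.28
```

View pics/wr2z.png

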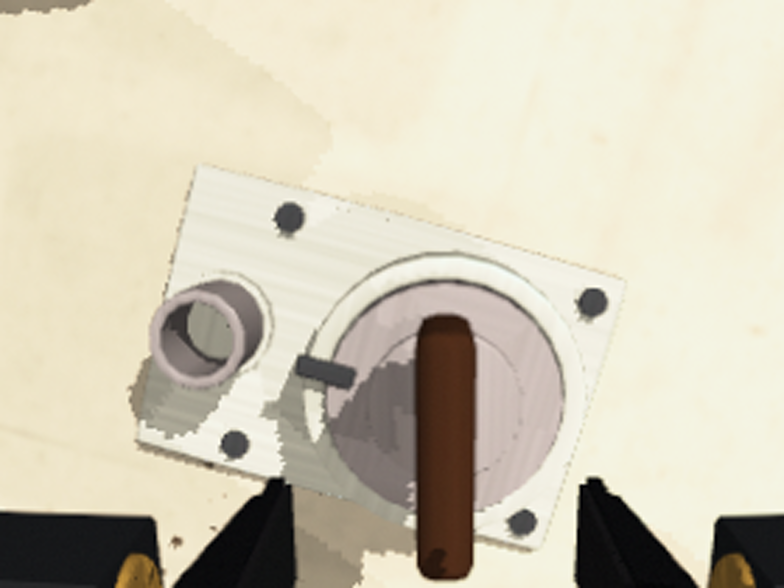

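Request:
{"fn": "jog_arm", "kwargs": {
  "targets": [
    {"xyz":[-0.2,0.1,0],"twist":0,"hand":0},
    {"xyz":[-0.2,0.1,0],"twist":0,"hand":0},
    {"xyz":[-0.2,0.1,1],"twist":0,"hand":0},
    {"xyz":[-0.2,0.1,2],"twist":0,"hand":0},
    {"xyz":[-0.2,0.1,3],"twist":0,"hand":0}
  ]
}}

```text
clock: 20.52
tcp_pos: [553.6, -188.2, 207.1]
ee_rot: [0.001, 0.79, -0.613, 0.002]
ft_force: [-0.3, 0.3, -0.6]
gripper_width: 12.6
```

```bash
python3 - <<'E'
from m import *
rel([554.2,-189.3,186],-75.5)
d=snap('side','ss2')
cv2.imwrite('pics/ss2z.png',cv2.resize(d['frame'][80:210,220:340,::-1],None,fx=4,fy=4,interpolation=2))
E
```

```text
tcp [ 553.6 -188.2  207.1] yaw -75.54 z [ 0.0019 -0.0031 -1.    ] F [-0.3  0.3 -0.6] T [ 0.11 -0.06  0.06] w 12.6 t 20.52 j [-0.42  0.05  1.88 -0.    1.21  2.47]
shift cm [ 0.12 -0.03  2.11] twist -0.001
```

View pics/ss2z.png

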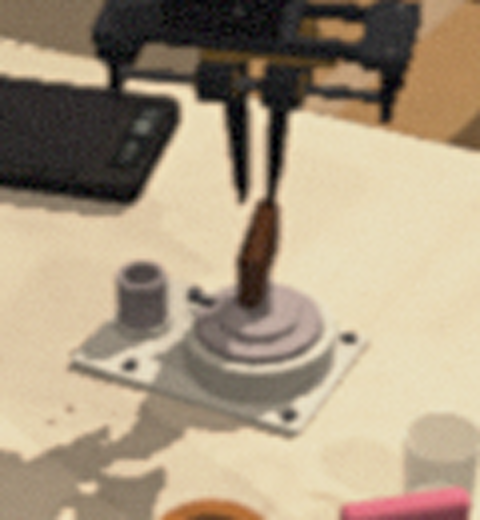

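Request:
{"fn": "jog_arm", "kwargs": {
  "targets": [
    {"xyz":[0.1,0,0.6],"twist":0,"hand":0},
    {"xyz":[0.1,0,1.1],"twist":0,"hand":0},
    {"xyz":[0.1,0,1.5],"twist":0,"hand":0},
    {"xyz":[0.1,0,1.8],"twist":0,"hand":0},
    {"xyz":[0.1,0,1.8],"twist":0,"hand":0}
  ]
}}

```text
clock: 21.2
tcp_pos: [553.1, -188.9, 187.5]
ee_rot: [0.001, 0.79, -0.612, 0.0]
ft_force: [0.0, -0.3, -0.1]
gripper_width: 0.5
```

Request:
{"fn": "jog_arm", "kwargs": {
  "targets": [
    {"xyz":[0,0,0.1],"twist":0,"hand":0},
    {"xyz":[0,0,0.2],"twist":0,"hand":0},
    {"xyz":[0,0,0.3],"twist":0,"hand":0},
    {"xyz":[0,0,0.3],"twist":0,"hand":0},
    {"xyz":[0,0,0.3],"twist":0,"hand":0}
  ]
}}

```text
clock: 21.82
tcp_pos: [553.5, -189.0, 186.0]
ee_rot: [0.001, 0.79, -0.612, 0.001]
ft_force: [-2.0, 1.6, 5.3]
gripper_width: 0.3
```

The closed fingertips touched the bar top at TCP z = 186.0, so the top is at 108 mm. That is exactly the seated height. Now I'll back off.

Request:
{"fn": "jog_arm", "kwargs": {
  "targets": [
    {"xyz":[0,0,-1],"twist":0,"hand":0},
    {"xyz":[0,0,-3],"twist":0,"hand":0},
    {"xyz":[0,0,-6],"twist":0,"hand":40},
    {"xyz":[0,0,-10],"twist":0,"hand":60},
    {"xyz":[0,0,-11],"twist":0,"hand":60}
  ]
}}

```text
clock: 22.45
tcp_pos: [554.8, -189.3, 301.0]
ee_rot: [-0.0, 0.791, -0.612, 0.005]
ft_force: [-0.4, 0.0, 0.1]
gripper_width: 24.8
```

Request:
{"fn": "jog_arm", "kwargs": {
  "targets": [
    {"xyz":[0,0,0],"twist":0,"hand":60},
    {"xyz":[0,0,0],"twist":0,"hand":60},
    {"xyz":[0,0,0],"twist":0,"hand":60},
    {"xyz":[0,0,0],"twist":0,"hand":60},
    {"xyz":[0,0,0],"twist":0,"hand":60}
  ]
}}

```text
clock: 23.08
tcp_pos: [554.6, -189.3, 300.3]
ee_rot: [0.0, 0.79, -0.612, 0.004]
ft_force: [-0.6, 0.8, 0.2]
gripper_width: 57.1
```

```bash
python3 - <<'E'
from m import *
rel([554.2,-189.3,186],-75.5)
d=snap('wrist','we')
for t in(240,280): run('we',0,thr=t)
u,v=120,60
cv2.imwrite('pics/wez.png',cv2.resize(d['frame'][80:260,150:370,::-1],None,fx=3.3,fy=3.3,interpolation=2))
E
```

```text
tcp [ 554.6 -189.3  300.3] yaw -75.54 z [ 0.0065 -0.0052 -1.    ] F [-0.6  0.8  0.2] T [ 0.12 -0.03  0.07] w 57.1 t 23.07 j [-0.42 -0.03  1.79 -0.    1.37  2.47]
shift cm [-0.08  0.1  11.43] twist -0.001
we ptr c [ 594.8 -189.2] dir -2.02 size [ 6.3 19.1] 95 radial -0.13
we ptr c [ 594.9 -189.1] dir -2.25 size [ 6.9 18.8] 105 radial -0.02
```

View pics/wez.png

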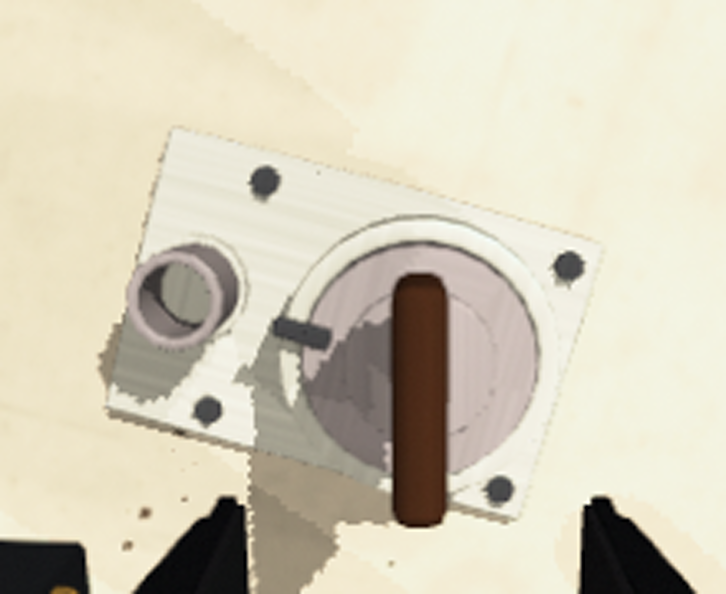

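```bash
python3 - <<'E'
from m import *
def bar(fn,box):
    d=load(fn);f=d['frame'].astype(int);m=np.zeros(f.shape[:2],np.uint8);x0,y0,x1,y1=box
    m[y0:y1,x0:x1]=((f[:,:,0]-f[:,:,2]>18)&(f.sum(2)<280))[y0:y1,x0:x1]
    n,l,st,ce=cv2.connectedComponentsWithStats(m);i=1+np.argmax(st[1:,4]);v,u=np.where(l==i)
    P=np.array([atz(d,a,b,108)[:2] for a,b in zip(u,v)],np.float32);w,V=np.linalg.eigh(np.cov(P.T));print(fn,'bar',P.mean(0),an(V[:,1])%180-180,np.sqrt(12*w))
    q=d['s']['ee_rot'];
bar('wf2',(255,150,300,250));bar('we',(255,150,300,250));bar('wr2',(255,150,300,275));bar('wkey',(255,140,300,250))
# sleeve & screws in 'we' and 'wf2'
for fn in('we','wf2','wsock'):
    d=load(fn);c=np.array([553.9,-189.1]);f=np.radians(-1.2)
    R2=np.array([[np.cos(f),-np.sin(f)],[np.sin(f),np.cos(f)]])
    g=cv2.cvtColor(d['frame'],cv2.COLOR_RGB2GRAY)
    S=[]
    for z,off in [(6,(0,0))]:
        # screws from wsock
        for q in [(144,146),(402,221),(57,474),(303,540)]:
            X=atz(load('wsock'),220+q[0]/3.6,75+q[1]/3.6,6); p=proj(d,X)
            try:
                b=blob(d,*p,6,260,8); S.append(b[0])
            except Exception as e: S.append([np.nan]*2)
    S=np.array(S);print(fn,np.round(S,1).tolist(),'axes',an(S[0]-S[2]),an(S[1]-S[3]),an(S[0]-S[1])-90)
E
```

```text
wf2 bar [ 554.9547  -191.73195] -73.29519898675268 [14.57838344 69.96749749]
we bar [ 554.8241 -191.4929] -75.79611109191339 [14.70261676 69.74979906]
wr2 bar [ 555.13104 -192.73465] -75.60023297441566 [14.75075755 70.10341913]
wkey bar [499.254      8.667107] -162.68318904824704 [20.9959398  73.08644379]
we [[625.1, -145.0], [623.6, -233.5], [510.7, -142.7], [509.4, -231.0]] axes -1.1875366865080856 -1.2173866085348684 -0.9205718849643034
wf2 [[625.1, -145.1], [623.4, -233.6], [510.6, -142.8], [509.3, -231.1]] axes -1.18107140660452 -1.2251255816591187 -1.1466338304092574
wsock [[625.0, -145.3], [623.1, -233.9], [510.3, -142.7], [508.6, -231.5]] axes -1.3163679970130675 -1.1894328641606855 -1.2604339445373114
```

```bash
python3 -c "
from h import *
d=snap('top','te');print(robot.hand_in())"
```

```text
the job is handed in; nothing more can be done
None
```

View pics/te.png

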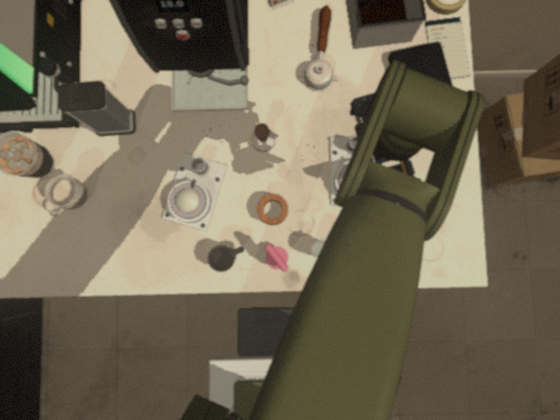

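I took the hex key from its stand, seated it in the open foot's socket and turned it clockwise to the stop. I then let go, leaving it standing there, and handed the job in at about 23 s. The ring stand, capped foot and pink look-alike were not moved.

- **Seating:** I touched the bar's top with closed fingertips after letting go, and it was at 108.0 mm, exactly the seated height.
- **Pointer:** It reads −2° to 0°, depending on how it is measured, against −1.2° for the foot's axis, so it points at the sleeve to within about 1°.
- **Stop:** Turning met a firm rise to about 1 N m. It turned back about 2° when I first let go, so I gripped the key again and turned it to the stop a second time. After that release the pointer stayed within about 0.1°. The fingers were clear of the key at hand-in.
- **Disagreement:** The bar ended about 14° past the socket's corner line, more than the 8° of play stated. The height and pointer checks show no fault, and I could not explain it.

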